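# Weigh a moulded flange on a two-pan balance

### The arm

A 7-joint arm with a two-finger parallel gripper is mounted at the origin on the work surface. World frame = base frame: x ahead of the robot, y to its left, z up, the work surface at z = 0. Lengths are in mm, angles in rad, forces in N, time in s.
With the tool pointing down it reaches from about 425 to 800 mm from the base axis. Payload 8.3 kg.
Tool frame: the origin (TCP) lies at the very end of the fingers, on their centre line; the grasp point (between the pads) lies 19 mm behind it (env.pinch_z is the distance from the TCP to the grasp point, in mm); z points along the fingers, y is the direction in which the jaws open and shut (so a half turn about z gives the same grasp; the last joint's range is limited). The gripper opens to 85 mm and grips with 20 to 120 N. Pads are 22 mm wide; open, the fingers measure 114 mm over their backs; the gripper's body (76 mm by 85 mm) begins 54 mm behind the grasp point. The pads swing forward as they close: fully open they stand 13 mm farther back than shut.
Start: joints at [1.047, 0.383, 0.016, 1.37, -0.006, 1.388, -0.046], TCP at [277.948, -559.775, 231.279] pointing down, gripper open.
Joint ranges: [-2.95, 2.95], [-0.25, 2.06], [-1.52, 1.56], [0.18, 2.33], [-1.44, 4.58], [0.02, 2.06], [-3.01, 3.01]. Speed limits (rad/s): [2.39, 2.39, 3.01, 3.01, 3.14, 3.14, 3.14].

### API

Orientations are given as a 3x3 rotation matrix whose columns are the frame's x, y, z axes.
In Python, from cell import env gives the robot as it stands.
- The arm moves only by the shell command python3 -m jog 'ROWS' [FORCE]. ROWS is a JSON object of lists of equal length, an entry for each row: "gripper": the opening, from -1 (shut) to 1 (fully open); "xyz": the shift along the world's x, y, z in mm, a list of three; "twist": the turn about the world's z in rad. In form: {"gripper": [gripper, ...], "xyz": [[tx, ty, tz], ...], "twist": [twist, ...]}. A call has exactly 8 rows; each row is the pose to reach, as a shift and turn from the pose commanded when the call began; what a row does not reach only later rows make up. A row lasts 1/10 s, in which the tool goes at most 50 mm and 8.59 degrees, less where a joint would pass 70% of its speed; a pose out of reach is approached as far as the arm can. A call with a gripper value outside its range is refused whole. The fingers move at their own pace and stop on an object; FORCE is the grip in N (left out, the last holds). Time passes only in rows, so rows that repeat a pose let the fingers close, or fill a call up. It gives the time, the measured TCP pose, the force and the opening at its end, in the units of the state.
- env.get_obs(): the state, without advancing time (a new reading comes with each control period).
- env.camera(name): name is "scene" or "top" or "wrist"; returns a dict with "color" (480x640x3 uint8, red, green, blue), "intrinsics" (3x3 intrinsics, pixels), "k1" (the pictures are not rectified: a ray, as slopes to the right and down, at radius r is drawn at 1 + k1 r^2 times it, then the intrinsics apply), "R" (3x3) and "t" (3): a world point X has camera coordinates R X + t. Camera axes: x right, y down, z forward; pixel columns grow to the right and rows downward; lengths in mm; the calibration is good to about 2 mm. A picture is of the moment at which its call begins. There is no depth.
- env.close_job(): hands the job in, once; it reports no verdict.
The state is a dict: "t": time; "q": joint angles; "qvel": joint speeds; "joint_efforts": joint torques, N m; "eef_pos": TCP position; "tool_rot": TCP orientation; "force": force on the tool from outside, world axes, zero at the start; "ft_torque": the same for the moment, N m; "opening": opening from 0.0 (shut) to 1.0 (fully open).
Only numpy, scipy, OpenCV 4.12 (cv2) and the standard library are available. Lean on these libraries where they do the work, as an engineer would, in place of code of your own. Each camera call takes 0.05 s, during which the arm holds its last target. There are 200 camera calls.

### The job

A carbon-fibre flange fresh from its mould lies on the left pan of the blue balance. Weigh it: set brass weights from the wooden stand gently on the right pan, only as many as it takes to lift the flange's pan off its stop, then slide the red-knobbed poise along its bar until the beam rests level. Leave the weights you do not need upright on the stand, keep the flange on its pan, leave the other things on the bench alone, and let go.

Things in the scene. Friction and masses are not known exactly. Their poses are not given: they have to be found in the camera images.
- balance: blue two-pan trip balance, fixed: base 90 x 310 x 28, between the pans a bearing house and a narrow scale post (66 wide, 213 high). Origin: centre of its underside; x to its back (it stands turned, 0.6 to 0.9 rad of yaw), y to its left pan. Pan axes at x 0, y +125 and -125. Poise bar along y, in front of and below the pans: x -60, height 40 with the beam level
- beam (a joint): tilt of the beam, rad: 0 = level, positive = left (flange) pan low, negative = right pan low; stops at -0.15 and +0.15, starts at +0.15. Sprung and damped: at rest within 1.5 s, at 0.75 mrad per gram by which the flange exceeds the weights on the right pan plus the poise's reading, so it leaves the stop once they differ by less than 200 g
- poise (a joint): travel of the sliding poise along its bar, m: 0 at the left end, 0.21 at the right end, growing to the right (balance -y). Each mm counts as 1 g more on the right pan. Starts within 20 mm of the left end; slides with 0.7 N of friction and stays where it is left; poise and bar tilt with the beam
- poise_grip (a point): grasp point on the axis of the poise's red knob, a stem of diameter 16 leaning 34 degrees from vertical to the front (direction x -0.565, z +0.825 in balance axes), 34 out from the bar's axis; the red runs from 18 to 48 out, over a brass block 24 wide. Beam level: balance x -79, y 105 minus travel, z 68. Pan rims overhead: come in from the front, leaning like the stem
- right_pan: right-hand pan, an empty flat steel plate of diameter 150 and thickness 4; origin at the centre of its top surface, 173 above the bench when the beam is level; it rises and sinks with the beam (19 up at the start), always stays horizontal, and yields downwards when loaded or pressed
- left_pan: left-hand pan, same as the right; origin at the centre of its top surface (19 below level at the start)
- flange_c (a point): centre of the black carbon-fibre flange lying on the left pan, its mass unknown, between 265 and 555 g: rim diameter 120 and 7 thick, dome diameter 68, aluminium bush on top, 44 high in all; this point is on its axis, half-way up (22 above its underside); z up
- weight_stand: dark wooden stand for the weights, fixed, 235 (x) x 76 (y) x 18 high; origin at the centre of its underside, x along its length; flat top
- w200a_c (a point): brass 200 g weight, at first upright on the wooden stand (three weights in a row along it, 75 apart, in any order): body diameter 28, 38 high, with a knob of diameter 17 on top, 60 high in all; this point is its centre on the axis, 30 above its underside; z up
- w200b_c (a point): brass 200 g weight, at first upright on the wooden stand (three weights in a row along it, 75 apart, in any order): body diameter 28, 38 high, with a knob of diameter 17 on top, 60 high in all; this point is its centre on the axis, 30 above its underside; z up
- w500_c (a point): brass 500 g weight, at first upright on the wooden stand (three weights in a row along it, 75 apart, in any order): body diameter 38, 48 high, with a knob of diameter 24 on top, 72 high in all; this point is its centre on the axis, 36 above its underside; z up
- spare: another finished flange of the same kind, lying on the bench: diameter 120, height 44; origin at the centre of its underside
- bowl: stainless mixing bowl, diameter 124, height 55; origin at the centre of its underside
- solvent: clear bottle with red label and white cap, diameter 64, height 200; origin at the centre of its underside
- hardener: amber bottle with red label and yellow cap, diameter 60, height 150; origin at the centre of its underside
- cups: stack of clear plastic mixing cups, diameter 62 at the foot and 89 at the rims, height 175; origin at the centre of its underside
There are look-alikes about, which are no part of the job. What is shaped like the part that bears flange_c but orange or pink is not meant.

How it is judged (in metres and radians):
On the way:
1. a weight stands on the right pan (((horizontal distance between w200a_c and right_pan below 0.068 m and z of w200a_c in the frame of right_pan between 0.02 and 0.05 m) or (horizontal distance between w200b_c and right_pan below 0.068 m and z of w200b_c in the frame of right_pan between 0.02 and 0.05 m) or (horizontal distance between w500_c and right_pan below 0.068 m and z of w500_c in the frame of right_pan between 0.02 and 0.05 m))), for 0.2 s.
At the end, for the whole second after the job is handed in: The beam rests level within 0.015 rad (20 g), at rest; the flange lies flat on the left pan within 35 mm of its centre; at least one weight stands on the right pan, and every weight stands upright either on the right pan (its axis within 68 mm of the pan's centre) or on the wooden stand (value of joint beam between -0.015 and 0.015 rad and velocity of joint beam between -0.03 and 0.03 rad/s and horizontal distance between flange_c and left_pan below 0.035 m and z of flange_c in the frame of left_pan below 0.03 m and angle between each of flange_c, w200a_c, w200b_c, w500_c's own z axis and vertical below 0.1 rad and ((horizontal distance between w200a_c and right_pan below 0.068 m and z of w200a_c in the frame of right_pan between 0.02 and 0.05 m) or (horizontal distance between w200b_c and right_pan below 0.068 m and z of w200b_c in the frame of right_pan between 0.02 and 0.05 m) or (horizontal distance between w500_c and right_pan below 0.068 m and z of w500_c in the frame of right_pan between 0.02 and 0.05 m)) and ((horizontal distance between w200a_c and right_pan below 0.068 m and z of w200a_c in the frame of right_pan between 0.02 and 0.05 m) or (x of w200a_c in the frame of weight_stand between -0.112 and 0.112 m and y of w200a_c in the frame of weight_stand between -0.036 and 0.036 m and z of w200a_c in the frame of weight_stand below 0.065 m)) and ((horizontal distance between w200b_c and right_pan below 0.068 m and z of w200b_c in the frame of right_pan between 0.02 and 0.05 m) or (x of w200b_c in the frame of weight_stand between -0.112 and 0.112 m and y of w200b_c in the frame of weight_stand between -0.036 and 0.036 m and z of w200b_c in the frame of weight_stand below 0.065 m)) and ((horizontal distance between w500_c and right_pan below 0.068 m and z of w500_c in the frame of right_pan between 0.02 and 0.05 m) or (x of w500_c in the frame of weight_stand between -0.112 and 0.112 m and y of w500_c in the frame of weight_stand between -0.036 and 0.036 m and z of w500_c in the frame of weight_stand below 0.065 m))); the robot touches nothing.
It fails at once if a weight is dropped or something pushed hard on the right pan (more than 50 N) (contact force between right_pan and anything else above 50 N).
It fails at once if the flange is knocked off or tipped on its pan (horizontal distance between flange_c and left_pan above 0.05 m or angle between flange_c's own z axis and vertical above 0.25 rad).
It fails at once if a bystander on the bench is disturbed (moved more than 30 mm) (distance of any of spare, bowl, solvent, hardener, cups from where it was at the start of the episode above 0.03 m).
It also fails if it takes over 67 s, if anything falls off the work surface, if the arm or the gripper's body presses on something with over 40 N, if the wrist force passes 120 N, or if a joint passes its speed limit or range.

## Working session

There is one attempt and no reset: what is moved stays moved. The work goes in short steps, Python scripts to look and compute and a shell command to move; the robot and the scene stay as the last step left them, time stands still between calls to the robot, and variables do not carry over. Pictures are saved under pics/ and viewed, about 8 in all and at most 12, crops included, and the job is handed in when it is done.

```bash
ls; mkdir -p pics; python3 - <<'E'
from cell import env
import cv2
o=env.get_obs();print(o['t'],o['eef_pos'],o['tool_rot'],o['opening'],env.pinch_z)
for n in('scene','top'):
    c=env.camera(n);cv2.imwrite(f'pics/{n}0.png',c['color'][:,:,::-1]);print(n,c['intrinsics'],c['k1'],c['R'],c['t'])
E
```

```text
pics
0.0 [ 277.71443661 -559.34552815  230.26942881] [[ 8.95673727e-01  4.44710890e-01 -8.93550313e-04]
 [ 4.44711787e-01 -8.95672026e-01  1.74604174e-03]
 [-2.38442442e-05 -1.96125607e-03 -9.99998076e-01]] 0.9968999340379929 18.700000000000003
scene [[549.38922248   0.         315.32590208]
 [  0.         549.38922248 239.3221687 ]
 [  0.           0.           1.        ]] -0.010643024443530722 [[ 0.74585832  0.66609959  0.00258942]
 [ 0.53722517 -0.59924511 -0.59354394]
 [-0.39380768  0.44409079 -0.80479742]] [-387.66177323 -193.23499362 1549.90094279]
top [[574.31961939   0.         328.67347147]
 [  0.         574.31961939 236.35311207]
 [  0.           0.           1.        ]] -0.0024826484621504647 [[-0.01525782 -0.99980025  0.01290976]
 [-0.9852114   0.01282895 -0.17086229]
 [ 0.17066254 -0.01532583 -0.98521034]] [  23.74430026  487.34045591 1501.10262124]
```

View pics/scene0.png

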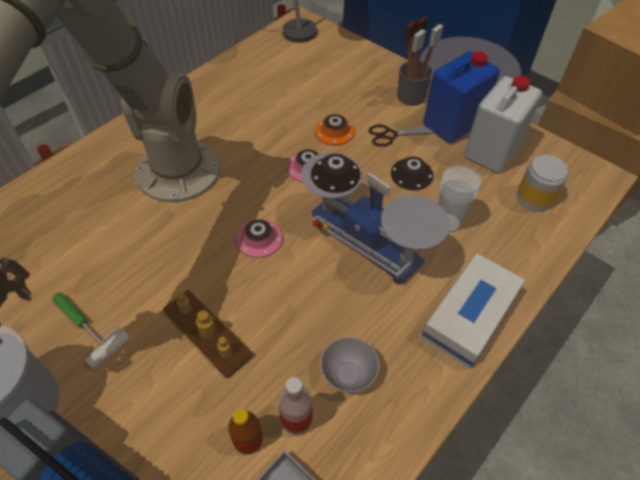

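View pics/top0.png

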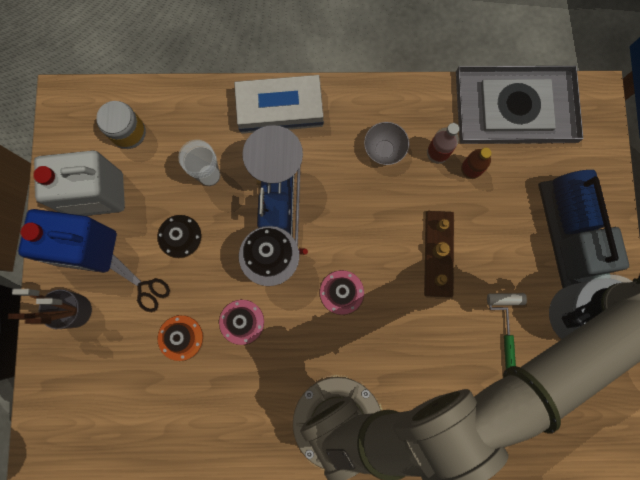

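The scene shows:
- **Balance:** the black flange is on the left pan (top px 266,252) and the empty right pan is at (272,155). The red poise knob is at (303,251).
- **Weights:** they stand on the stand at px (444,224), (443,248) and (442,280). The middle one looks the biggest, so I take it as the 500 g.

Things that could be mistaken for the targets:
- **Flange:** the black spare at (179,236), the pink ones at (343,292) and (241,322), and the orange one at (180,338).
- **Brass weights:** the yellow cap at (486,153).
- **Red knob:** the red canister caps at (44,175) and (31,232), which are far off.

Next I measure these positions.

```bash
cat > h.py <<'E'
import numpy as np, cv2
from cell import env
def ray(c,u,v):
    K=c['intrinsics'];d=np.array([(u-K[0,2])/K[0,0],(v-K[1,2])/K[1,1]]);s=d.copy()
    for _ in range(5): s=d/(1+c['k1']*(s@s))
    R=np.array(c['R']);o=-R.T@c['t'];r=R.T@np.array([*s,1.]);return o,r/np.linalg.norm(r)
def plane(c,u,v,z):
    o,r=ray(c,u,v);return o+r*(z-o[2])/r[2]
def tri(c1,p1,c2,p2):
    A=0;b=0;L=[ray(c1,*p1),ray(c2,*p2)]
    for o,r in L:
        M=np.eye(3)-np.outer(r,r);A=A+M;b=b+M@o
    X=np.linalg.solve(A,b);return X,[np.linalg.norm((np.eye(3)-np.outer(r,r))@(X-o)) for o,r in L]
def proj(c,X):
    p=np.array(c['R'])@X+c['t'];s=p[:2]/p[2];s=s*(1+c['k1']*(s@s));K=c['intrinsics'];return np.array([K[0,0]*s[0]+K[0,2],K[1,1]*s[1]+K[1,2]])
E
python3 - <<'E'
from h import *
c=env.camera('top');s=env.camera('scene')
im=cv2.cvtColor(c['color'],cv2.COLOR_RGB2BGR)
cv2.imwrite('pics/crop1.png',cv2.resize(np.hstack([im[120:300,225:325],im[195:305,405:475].copy() if 0 else cv2.copyMakeBorder(im[195:305,405:475],0,70,0,0,cv2.BORDER_CONSTANT)]),None,fx=3.3,fy=3.3,interpolation=cv2.INTER_CUBIC))
si=cv2.cvtColor(s['color'],cv2.COLOR_RGB2BGR)
cv2.imwrite('pics/crop2.png',cv2.resize(si[140:380,160:460],None,fx=2.5,fy=2.5,interpolation=cv2.INTER_CUBIC))
for n,k,box in(('top',c,(225,120,325,300)),('scene',s,(290,130,460,290))):
    h=cv2.cvtColor(k['color'],cv2.COLOR_RGB2HSV);x0,y0,x1,y1=box
    m=np.zeros(h.shape[:2],np.uint8);m[y0:y1,x0:x1]=((h[...,0]<8)|(h[...,0]>172))[y0:y1,x0:x1]&(h[...,1]>120)[y0:y1,x0:x1]&(h[...,2]>60)[y0:y1,x0:x1]
    _,_,st,ce=cv2.connectedComponentsWithStats(m);print(n,'red',[(a.tolist(),b.round(1)) for a,b in zip(st[1:],ce[1:]) if a[4]>3])
    box=(415,205,465,300) if n=='top' else (165,280,255,380);x0,y0,x1,y1=box
    m[:]=0;g=(h[...,0]>14)&(h[...,0]<32)&(h[...,1]>110)&(h[...,2]>95);m[y0:y1,x0:x1]=g[y0:y1,x0:x1]
    _,_,st,ce=cv2.connectedComponentsWithStats(m);print(n,'brass',[(a.tolist(),b.round(1)) for a,b in zip(st[1:],ce[1:]) if a[4]>8])
E
```

```text
top red [([299, 249, 9, 5, 29], array([303.8, 250.7])), ([321, 280, 4, 12, 30], array([322.8, 286.1])), ([321, 295, 4, 5, 15], array([322.6, 297.2]))]
top brass [([415, 205, 50, 67, 1302], array([443.2, 230.6])), ([440, 220, 9, 9, 51], array([445. , 223.9])), ([437, 242, 13, 14, 102], array([444. , 248.6]))]
scene red [([292, 163, 2, 3, 4], array([292.5, 163.8])), ([295, 175, 4, 3, 6], array([296.7, 175.7])), ([312, 220, 10, 7, 43], array([316.4, 223.1]))]
scene brass [([165, 280, 90, 100, 5061], array([212.1, 329.3])), ([196, 310, 17, 20, 214], array([202.8, 320. ])), ([165, 318, 4, 8, 23], array([166.1, 321.8])), ([217, 336, 13, 16, 136], array([222.2, 344. ]))]
```

View pics/crop1.png

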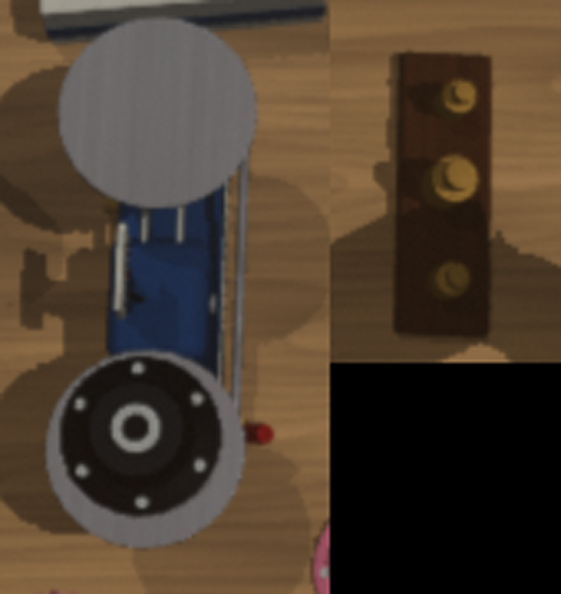

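View pics/crop2.png

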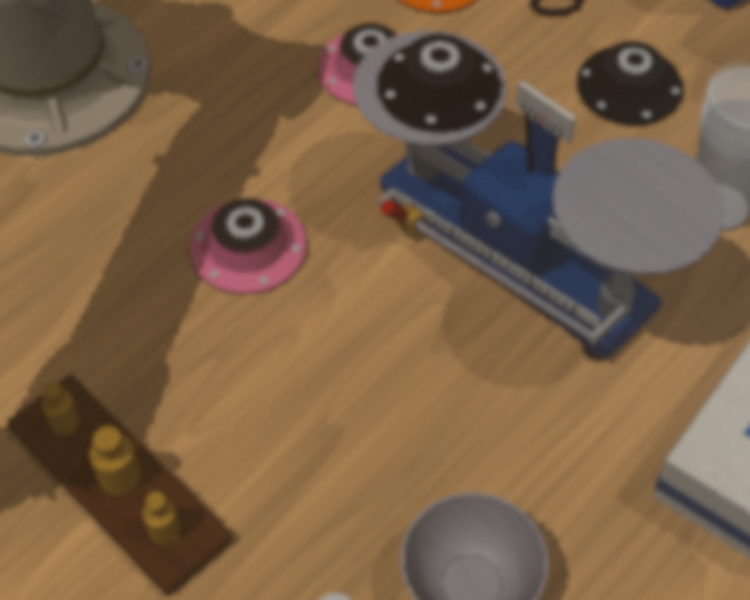

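The top crop shows the right pan centre at about (273,154), the left at (269,256), and the weight knobs at (444,224), (443.5,248) and (442,279). The weight order is 200, 500, 200, as expected, and the flange is the black one on the pan. The scene crop shows the red knob with its brass block at (316,223).

```bash
python3 - <<'E'
from h import *
np.set_printoptions(precision=1,suppress=True)
c=env.camera('top');s=env.camera('scene')
for n,a,b,z in(('rp',(272.9,154.2),(415.2,222),192),('lp',(269.2,256),(332,174.4),154),('far200',(444.4,223.8),(222,340),78),('500',(443.5,248.3),(202.8,316),90),('near200',(442.3,278.9),(182.8,296.8),78),('knob',(303.8,250.7),(315.6,223.1),60)):
    print(n,plane(c,*a,z),plane(s,*b,z),*tri(c,a,s,b))
for p in((425.8,211.5),(453,212),(452.7,296),(425,295.3)): print('stand',plane(c,*p,18))
E
```

```text
rp [670.1 154.3 192. ] [673.6 154.3 192. ] [671.9 155.4 189.2] [np.float64(1.1403843345874762), np.float64(1.1403843345872995)]
lp [420.9 166.3 154. ] [423.6 167.8 154. ] [422.  167.5 152.7] [np.float64(1.4809902394692818), np.float64(1.4809902394693246)]
far200 [ 511.  -288.6   78. ] [ 515.9 -290.7   78. ] [ 512.6 -289.6   71.6] [np.float64(0.5528368396050832), np.float64(0.5528368396052402)]
500 [ 443.9 -280.4   90. ] [ 449.1 -282.8   90. ] [ 445.2 -281.5   83.1] [np.float64(0.4783271944829875), np.float64(0.4783271944829404)]
near200 [ 365.4 -275.9   78. ] [ 373.5 -277.5   78. ] [ 367.1 -276.5   69. ] [np.float64(1.5682885566623048), np.float64(1.5682885566624305)]
knob [446.9  83.4  60. ] [445.1  84.4  60. ] [446.4  83.2  62.3] [np.float64(0.19967915426474667), np.float64(0.1996791542648157)]
stand [ 557.8 -252.2   18. ]
stand [ 555.4 -327.3   18. ]
stand [ 324.7 -314.4   18. ]
stand [ 327.7 -239.9   18. ]
```

```bash
python3 -m jog '{"gripper":[1,1,1,1,1,1,1,1],"xyz":[[30,34,0],[60,68,0],[90,102,0],[120,136,-10],[150,170,-20],[180,204,-30],[210,238,-40],[236,270,-50]],"twist":[-0.07,-0.14,-0.21,-0.28,-0.36,-0.44,-0.5,-0.516]}' 30
python3 - <<'E'
from h import *
o=env.get_obs();print(o['t'],o['eef_pos'],o['tool_rot'][:,1])
for i in range(1):
    c=env.camera('wrist')
im=cv2.cvtColor(c['color'],cv2.COLOR_RGB2BGR)
for z in(78,): print(proj(c,np.array([514,-289.5,z])),c['k1'])
cv2.imwrite('pics/w1.png',im);np.savez('w1.npz',**c)
E
```

```text
t: 1.1
eef_pos: [515.3, -287.7, 181.0]
tool_rot: [[0.998, -0.057, 0.001], [-0.057, -0.998, 0.0], [0.001, -0.0, -1.0]]
force: [-0.1, -0.2, -0.5]
opening: 1.0
1.1 [ 515.29191885 -287.7216904   180.99811154] [-5.65996769e-02 -9.98396932e-01 -2.05771100e-04]
[324.72295465 238.84288114] -0.0028184691770864892
```

View pics/w1.png

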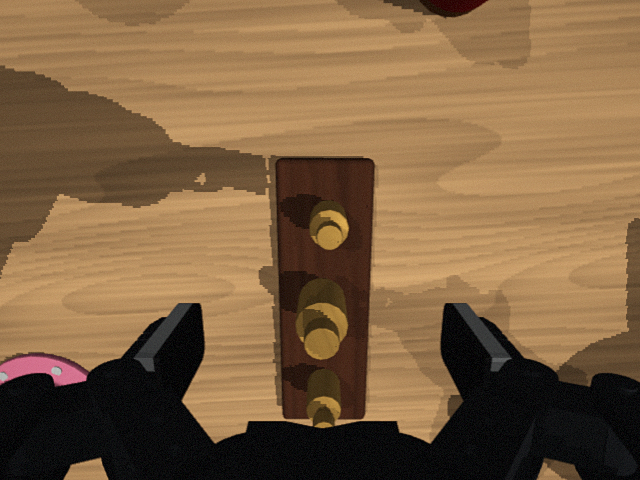

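The wrist view shows the far 200 g knob top at (330,236), the 500 at (322,345) and the near 200 at about (324,418).

```bash
python3 - <<'E'
from h import *
c=np.load('w1.npz')
print(plane(c,330,236,78),plane(c,322,345,90),plane(c,324,416,78), plane(c,325,158,18),plane(c,277,300,18),plane(c,369,300,18))
E
```

```text
[ 515.69756534 -292.98235181   78.        ] [ 444.66935209 -283.75548529   90.        ] [ 378.83143115 -281.41937399   78.        ] [ 560.24505061 -292.64197359   18.        ] [ 446.21084112 -246.18193616   18.        ] [ 441.81081631 -322.81463632   18.        ]
```

```bash
python3 -m jog '{"gripper":[1,1,1,1,-1,-1,-1,-1],"xyz":[[0,-3,-50],[0,-3,-100],[0,-3,-140],[0,-3,-154],[0,-3,-154],[0,-3,-154],[0,-3,-154],[0,-3,-154]],"twist":[0,0,0,0,0,0,0,0]}' 30
python3 -m jog '{"gripper":[-1,-1,-1,-1,-1,-1,-1,-1],"xyz":[[0,0,0],[0,0,10],[0,0,50],[0,0,100],[0,0,150],[0,0,200],[0,0,240],[0,0,240]],"twist":[0,0,0,0,0,0,0,0]}'
```

```text
t: 1.95
eef_pos: [515.3, -293.5, 29.6]
tool_rot: [[0.998, -0.055, 0.003], [-0.055, -0.998, -0.002], [0.004, 0.001, -1.0]]
force: [0.3, 0.1, -0.5]
opening: 0.325
t: 2.75
eef_pos: [516.2, -293.9, 275.8]
tool_rot: [[0.998, -0.055, 0.011], [-0.055, -0.998, -0.006], [0.012, 0.005, -1.0]]
force: [0.9, 0.5, -1.9]
opening: 0.318
```

```bash
python3 -m jog '{"gripper":[-1,-1,-1,-1,-1,-1,-1,-1],"xyz":[[10,25,0],[25,65,0],[42,108,0],[60,152,0],[78,196,0],[96,240,0],[114,284,0],[132,328,0]],"twist":[0,0,0,0,0,0,0,0]}'
python3 -m jog '{"gripper":[-1,-1,-1,-1,-1,-1,-1,-1],"xyz":[[16,40,0],[30,78,0],[42,104,0],[47,116,0],[49,120,0],[49,121,-15],[49,121,-30],[49,121,-30]],"twist":[0,0,0,0,0,0,0,0]}'
python3 - <<'E'
from h import *
print(env.get_obs()['eef_pos'],env.get_obs()['force'])
c=env.camera('wrist');cv2.imwrite('pics/w2.png',c['color'][:,:,::-1]);np.savez('w2.npz',**c)
t=env.camera('top');s=env.camera('scene');cv2.imwrite('pics/s2.png',cv2.resize(np.hstack([t['color'][90:290,200:350],s['color'][100:300,290:470]])[:,:,::-1],None,fx=2.4,fy=2.4,interpolation=cv2.INTER_CUBIC))
E
```

```text
t: 3.55
eef_pos: [646.0, 36.8, 267.4]
tool_rot: [[0.998, -0.056, -0.0], [-0.056, -0.998, -0.0], [-0.0, 0.0, -1.0]]
force: [1.0, 0.6, -2.2]
opening: 0.321
t: 4.35
eef_pos: [694.0, 153.5, 234.9]
tool_rot: [[0.998, -0.057, -0.004], [-0.057, -0.998, -0.002], [-0.004, 0.003, -1.0]]
force: [-0.6, 0.0, -2.4]
opening: 0.313
[694.03493433 153.49191687 234.92409611] [-0.60307358  0.00432004 -2.38502602]
```

View pics/s2.png

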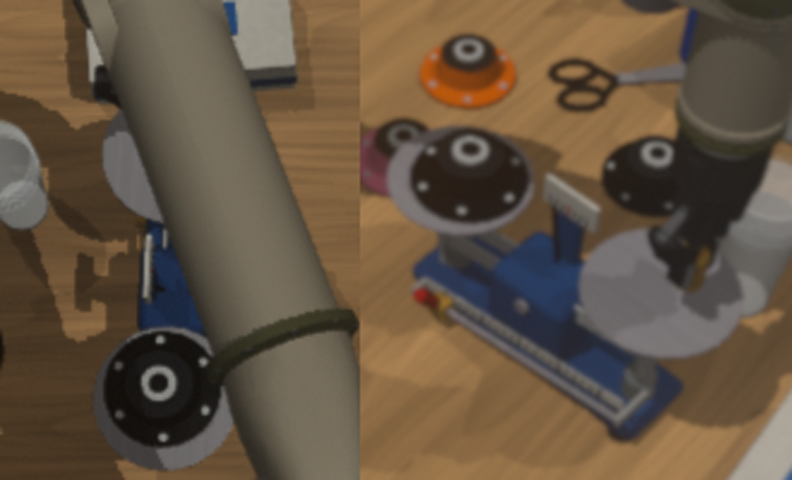

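The weight hangs over the far half of the right pan, still held, so I lower it.

```bash
python3 -m jog '{"gripper":[-1,-1,-1,-1,-1,-1,-1,-1],"xyz":[[0,0,-12],[0,0,-22],[0,0,-27],[0,0,-29],[0,0,-31],[0,0,-33],[0,0,-33],[0,0,-33]],"twist":[0,0,0,0,0,0,0,0]}'
```

```text
t: 5.3
eef_pos: [695.1, 156.3, 204.5]
tool_rot: [[0.998, -0.055, 0.0], [-0.055, -0.998, 0.0], [0.0, -0.0, -1.0]]
force: [-0.1, 0.6, -1.0]
opening: 0.318
```

```bash
python3 -m jog '{"gripper":[-1,-1,-1,-1,-0.2,0,0.2,0.4],"xyz":[[0,0,-1.5],[0,0,-3],[0,0,-4],[0,0,-4],[0,0,-4],[0,0,-4],[0,0,-4],[0,0,-4]],"twist":[0,0,0,0,0,0,0,0]}'
python3 -m jog '{"gripper":[0.4,0.4,0.4,0.4,0.4,1,1,1],"xyz":[[0,0,15],[0,0,40],[0,0,65],[0,0,65],[-16,-40,65],[-33,-80,65],[-50,-125,65],[-66,-170,65]],"twist":[0,0,0,0,0,0,0,0]}'
python3 - <<'E'
from h import *
env.camera('scene')
s=env.camera('scene');cv2.imwrite('pics/s3.png',cv2.resize(s['color'][110:300,280:480][:,:,::-1],None,fx=3,fy=3,interpolation=cv2.INTER_CUBIC))
E
```

```text
t: 6.1
eef_pos: [695.0, 156.2, 200.4]
tool_rot: [[0.998, -0.055, 0.0], [-0.055, -0.998, 0.0], [0.0, -0.0, -1.0]]
force: [-0.3, -0.8, -0.5]
opening: 0.7
t: 6.9
eef_pos: [628.1, -15.1, 266.0]
tool_rot: [[0.999, -0.055, 0.001], [-0.055, -0.999, 0.0], [0.001, -0.0, -1.0]]
force: [1.3, -1.2, -0.8]
opening: 0.999
```

View pics/s3.png

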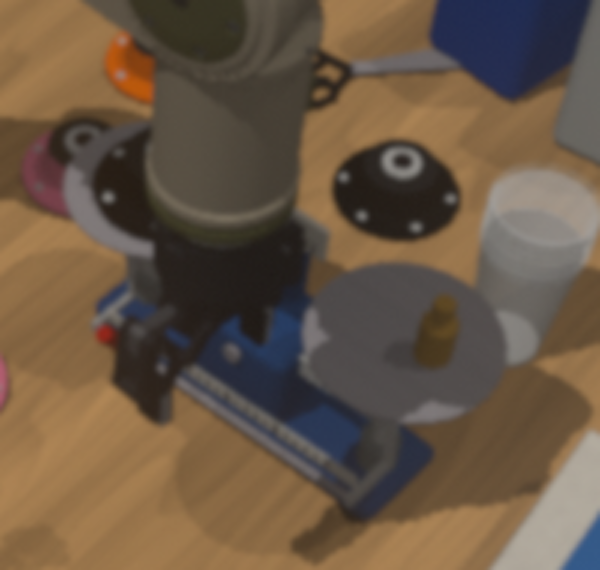

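The weight stands upright on the right pan at crop (437,335). Next I check whether the beam has left its stop, using the knob and pan pixels.

```bash
python3 - <<'E'
from h import *
a=cv2.imread('pics/scene0.png');s=env.camera('scene');b=s['color'][:,:,::-1].copy()
for k in(a,b):
    h=cv2.cvtColor(k,cv2.COLOR_BGR2HSV)
    m=np.zeros(h.shape[:2],np.uint8);m[210:240,300:330]=(((h[...,0]<8)|(h[...,0]>172))&(h[...,1]>120)&(h[...,2]>60))[210:240,300:330]
    print(cv2.connectedComponentsWithStats(m)[3][1:])
    # pan right-lower rim: gray low saturation mask bottom edge by columns
    g=(h[...,1]<60)&(h[...,2]>70)
    print([int(np.max(np.where(g[200:256,u])[0])+200) for u in range(395,446,5)])
    print([int(np.min(np.where(g[180:256,u])[0])+180) for u in range(395,440,5)])
# template shift of right-pan rim
ga=cv2.cvtColor(a,cv2.COLOR_BGR2GRAY);gb=cv2.cvtColor(b,cv2.COLOR_BGR2GRAY)
for n,(x0,y0,x1,y1) in dict(knob=(306,214,330,234),barRight=(395,255,425,280),base=(405,262,428,282)).items():
    r=cv2.matchTemplate(gb[y0-8:y1+8,x0-8:x1+8],ga[y0:y1,x0:x1],cv2.TM_CCOEFF_NORMED);print(n,np.array(np.unravel_index(r.argmax(),r.shape))-8,r.max())
E
```

```text
[[316.41860465 223.09302326]]
[243, 255, 255, 255, 249, 249, 248, 247, 245, 242, 237]
[199, 180, 196, 196, 196, 185, 198, 200, 202]
[[315.79069767 221.18604651]]
[243, 246, 248, 255, 251, 250, 250, 249, 247, 243, 237]
[201, 180, 199, 198, 198, 185, 201, 203, 205]
knob [-2  0] 0.6606786
barRight [ 1 -1] 0.8307389
base [ 7 -8] 0.9261092
```

The knob rose 1.9 px and the pan sank about 2 px, so the beam has left its stop at roughly +0.085 rad. That puts the flange about 110 g above the load so far, so one 200 g weight is enough. I'll push the knob towards world +x with the side of the open +y finger, keeping the gripper body out in front of the pans.

```bash
python3 -m jog '{"gripper":[1,1,1,1,1,1,1,1],"xyz":[[-40,-2,-10],[-85,-4,-30],[-130,-6,-60],[-170,-8,-90],[-195,-8,-120],[-204,-8,-150],[-204,-8,-175],[-204,-8,-175]],"twist":[0,0,0,0,0,0,0,0]}'
python3 -m jog '{"gripper":[1,1,1,1,1,1,1,1],"xyz":[[0,0,-25],[0,0,-44],[0,0,-44],[0,0,-44],[0,0,-44],[0,0,-44],[0,0,-44],[0,0,-44]],"twist":[0,0,0,0,0,0,0,0]}'
python3 - <<'E'
from h import *
print(env.get_obs()['eef_pos'],env.get_obs()['force'])
s=env.camera('scene');t=env.camera('top');w=env.camera('wrist')
a=cv2.resize(s['color'][130:290,280:440],None,fx=2.5,fy=2.5,interpolation=cv2.INTER_CUBIC)
b=cv2.resize(w['color'],(533,400))[:,133:533]
cv2.imwrite('pics/s4.png',np.hstack([a,b])[:,:,::-1])
h=cv2.cvtColor(s['color'],cv2.COLOR_RGB2HSV)
m=np.zeros(h.shape[:2],np.uint8);m[205:240,300:330]=(((h[...,0]<8)|(h[...,0]>172))&(h[...,1]>120)&(h[...,2]>60))[205:240,300:330]
print(cv2.connectedComponentsWithStats(m)[2:])
E
```

```text
t: 7.85
eef_pos: [422.9, -20.6, 88.2]
tool_rot: [[0.999, -0.053, -0.005], [-0.053, -0.999, 0.001], [-0.005, -0.0, -1.0]]
force: [0.8, -0.4, 0.0]
opening: 1.0
t: 8.65
eef_pos: [425.2, -21.8, 46.7]
tool_rot: [[0.998, -0.055, 0.001], [-0.055, -0.998, -0.0], [0.001, 0.0, -1.0]]
force: [0.4, 0.1, 0.4]
opening: 1.001
[425.23696325 -21.82722289  46.7345417 ] [0.36026586 0.06004697 0.42006465]
(array([[     0,      0,    640,    480, 307160],
       [   313,    219,      8,      7,     40]], dtype=int32), array([[319.50037765, 239.5023115 ],
       [316.6       , 221.75      ]]))
```

View pics/s4.png

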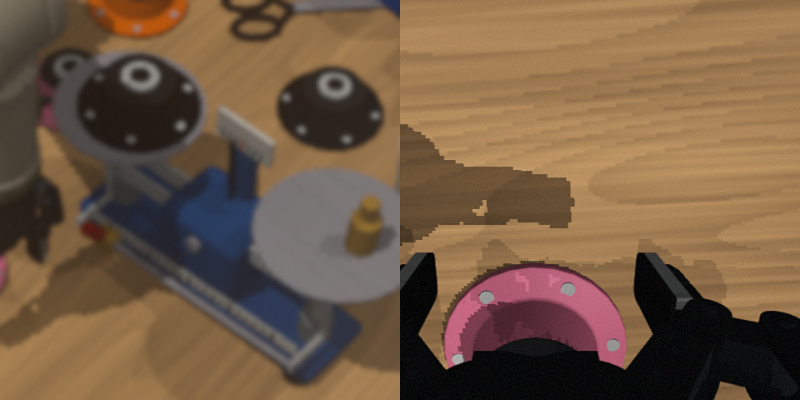

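The finger sits left of and in front of the knob at crop (95,230), and the pink look-alike flange is below it, clear. Next I compute the knob's x.

```bash
python3 - <<'E'
from h import *
s=env.camera('scene')
for p in((315.8,221.2),(316.6,221.7)):
    o,r=ray(s,*p);print(o+r*(83.2-o[1])/r[1])
E
python3 -m jog '{"gripper":[1,1,1,1,1,1,1,1],"xyz":[[-2,6,-2],[-4,12,-2],[-4,18,-2],[-4,24,-2],[-4,30,-2],[-4,36,-2],[-4,42,-2],[-4,45,-2]],"twist":[0,0,0,0,0,0,0,0]}'
```

```text
[446.77339993  83.2         70.09688507]
[449.41314786  83.2         70.34234625]
t: 9.65
eef_pos: [421.0, 24.0, 44.3]
tool_rot: [[0.999, -0.054, 0.0], [-0.054, -0.999, 0.0], [0.0, -0.0, -1.0]]
force: [-0.2, 0.4, -0.2]
opening: 0.995
```

```bash
python3 -m jog '{"gripper":[1,1,1,1,1,1,1,1],"xyz":[[4,0,0],[12,0,0],[22,-1,0],[32,-1,0],[42,-2,0],[52,-2,0],[62,-3,0],[68,-3,0]],"twist":[0,0,0,0,0,0,0,0]}'
python3 - <<'E'
from h import *
print(env.get_obs()['force'])
s=env.camera('scene')
cv2.imwrite('pics/s5.png',cv2.resize(s['color'][130:290,280:440],None,fx=3,fy=3,interpolation=cv2.INTER_CUBIC)[:,:,::-1])
h=cv2.cvtColor(s['color'],cv2.COLOR_RGB2HSV)
m=np.zeros(h.shape[:2],np.uint8);m[205:270,305:400]=(((h[...,0]<8)|(h[...,0]>172))&(h[...,1]>120)&(h[...,2]>60))[205:270,305:400]
_,_,st,ce=cv2.connectedComponentsWithStats(m);print(st[1:],ce[1:])
for p in ce[1:]:
    o,r=ray(s,*p);print(o+r*(80.5-o[1])/r[1])
E
```

```text
t: 10.45
eef_pos: [490.1, 20.0, 44.2]
tool_rot: [[0.998, -0.056, 0.0], [-0.056, -0.998, 0.0], [0.0, -0.0, -1.0]]
force: [-0.6, -1.1, -0.1]
opening: 1.0
[-0.60301484 -1.08075233 -0.10256488]
[[331 232   9   7  43]] [[335.25581395 234.74418605]]
[511.97502701  80.5         75.14322896]
```

View pics/s5.png

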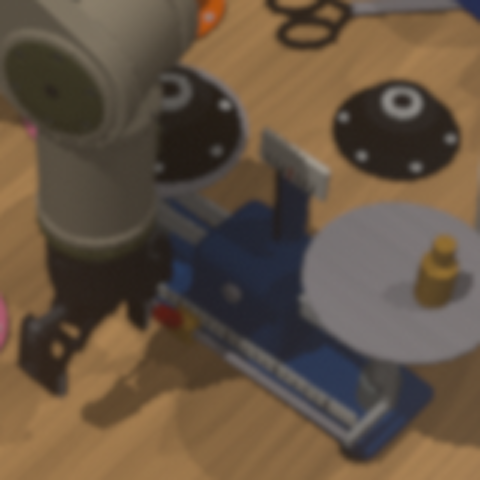

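The knob moved 64 mm, from 448 to 512. I back off 5 mm, let the beam settle, and measure the pan shift against the start picture, where the tilt was exactly 0.15.

```bash
python3 -m jog '{"gripper":[1,1,1,1,1,1,1,1],"xyz":[[-5,0,0],[-5,0,0],[-5,0,0],[-5,0,0],[-5,0,0],[-5,0,0],[-5,0,0],[-5,0,0]],"twist":[0,0,0,0,0,0,0,0]}'
cat > tilt.py <<'E'
from h import *
C0=np.array([671.5,155.,192.])
def edge(c,g,C,sign=0):
    # subpixel radial edge position (px, along outward normal projected) of the rim at many azimuths -> rim points
    out=[]
    for a in np.radians(np.arange(0,360,4)):
        d=np.array([np.cos(a),np.sin(a),0]);p=[proj(c,C+d*r) for r in np.linspace(60,90,61)]
        p=np.float32(p);v=cv2.remap(g,p[None,:,0],p[None,:,1],cv2.INTER_CUBIC)[0]
        out.append(np.gradient(cv2.GaussianBlur(v[None],(0,0),2.5)[0]))
    return np.array(out)
def run():
    np.set_printoptions(precision=2,suppress=True)
    a=cv2.imread('pics/scene0.png');s=env.camera('scene');b=s['color'][:,:,::-1].copy()
    f=lambda k:cv2.cvtColor(k,cv2.COLOR_BGR2HSV)[...,1].astype(np.float32)  # saturation: steel grey against wood
    res=[]
    for k in(a,b):
        g=f(k)
        E=edge(s,g,C0+[0,0,-9])
        r=np.linspace(60,90,61)[4:-4];E=E[:,4:-4];i=E.argmax(1);w=E.max(1)
        ok=(w>2)&(i>1)&(i<len(r)-2)
        i=np.clip(i,1,len(r)-2);n=np.arange(len(i));y0,y1,y2=E[n,i-1],E[n,i],E[n,i+1]
        rr=r[i]+0.5*(y0-y2)/(y0-2*y1+y2+1e-9)*0.5
        A=np.radians(np.arange(0,360,4));pts=np.array([proj(s,C0+[0,0,-9]+np.array([np.cos(t),np.sin(t),0])*q) for t,q in zip(A,rr)])
        res.append((ok,pts))
    ok=res[0][0]&res[1][0];d=(res[1][1]-res[0][1])
    # normal-direction shift -> vertical pan motion
    pA=res[0][1];nrm=np.array([ (lambda t:(proj(s,C0+80*t)-proj(s,C0+70*t)))(np.array([np.cos(x),np.sin(x),0])) for x in np.radians(np.arange(0,360,4))])
    tang=np.array([(lambda t:(proj(s,C0+75*t+5*np.array([-t[1],t[0],0]))-proj(s,C0+75*t-5*np.array([-t[1],t[0],0]))))(np.array([np.cos(x),np.sin(x),0])) for x in np.radians(np.arange(0,360,4))])
    N=np.stack([-tang[:,1],tang[:,0]],1);N/=np.linalg.norm(N,axis=1)[:,None]
    m=(N*d).sum(1);vz=(proj(s,C0+[0,0,-10])-proj(s,C0))/10   # px per mm down
    k=N@vz;sel=ok&(abs(k)>0.15);
    dz=m/np.where(abs(k)>.1,k,1);med=np.median(dz[sel]);sel2=sel&(abs(dz-med)<5)
    z=(m[sel2]*k[sel2]).sum()/(k[sel2]**2).sum()
    print('n',sel.sum(),sel2.sum(),'drop mm',z,'median',med,'sd',dz[sel2].std(),'tilt',0.15-z/125,'grams',(0.15-z/125)/.00075)
    print(np.c_[np.arange(0,360,4)[sel2],dz[sel2]][::2].T)
if __name__=='__main__': run()
E
python3 tilt.py
```

```text
t: 11.3
eef_pos: [483.9, 20.2, 44.3]
tool_rot: [[0.998, -0.055, 0.0], [-0.055, -0.998, 0.0], [0.0, -0.0, -1.0]]
force: [-0.5, -0.6, -0.6]
opening: 1.004
n 50 44 drop mm 13.06319737943583 median 12.97522542900244 sd 1.0376148345917746 tilt 0.045494420964513366 grams 60.65922795268449
[[ 88.    96.   104.   112.   120.   128.   136.   144.   152.   160.
  168.   176.   256.   264.   272.   280.   308.   320.   328.   336.
  344.   352.  ]
 [ 12.43  13.55  13.27  13.34  13.68  12.78  13.52  12.54  13.05  13.27
   13.34  13.1   10.38  13.91  14.04  15.61  15.69  12.21  12.97  11.78
   12.69  11.44]]
```

The pan dropped 13.1 mm, with consistent readings around the rim. That gives a tilt of +0.045, about 60 g still to go. I push about 56 mm more.

```bash
python3 tilt.py | head -1; python3 -m jog '{"gripper":[1,1,1,1,1,1,1,1],"xyz":[[5,0,0],[12,0,0],[22,-1,0],[32,-1,0],[42,-2,0],[52,-2,0],[60,-3,0],[60,-3,0]],"twist":[0,0,0,0,0,0,0,0]}'
python3 -m jog '{"gripper":[1,1,1,1,1,1,1,1],"xyz":[[-6,0,0],[-6,0,0],[-6,0,0],[-6,0,0],[-6,0,0],[-6,0,0],[-6,0,0],[-6,0,0]],"twist":[0,0,0,0,0,0,0,0]}'
python3 -m jog '{"gripper":[1,1,1,1,1,1,1,1],"xyz":[[0,0,0],[0,0,0],[0,0,0],[0,0,0],[0,0,0],[0,0,0],[0,0,0],[0,0,0]],"twist":[0,0,0,0,0,0,0,0]}'
python3 tilt.py;python3 tilt.py|head -1
```

```text
n 50 44 drop mm 13.242757807257382 median 12.944952788761643 sd 1.3061931043182018 tilt 0.04405793754194094 grams 58.74391672258792
t: 12.2
eef_pos: [545.2, 17.2, 44.2]
tool_rot: [[0.998, -0.055, 0.001], [-0.055, -0.998, 0.0], [0.001, -0.0, -1.0]]
force: [0.9, 0.6, -0.1]
opening: 1.0
t: 13.0
eef_pos: [538.0, 17.2, 44.3]
tool_rot: [[0.998, -0.055, 0.0], [-0.055, -0.998, 0.0], [0.0, -0.0, -1.0]]
force: [0.6, -0.7, 0.0]
opening: 1.003
t: 13.8
eef_pos: [538.0, 17.2, 44.3]
tool_rot: [[0.998, -0.055, 0.0], [-0.055, -0.998, 0.0], [0.0, -0.0, -1.0]]
force: [-0.4, 0.1, 0.6]
opening: 0.998
n 50 43 drop mm 18.077059070850535 median 18.063418152911666 sd 2.0200942291998087 tilt 0.005383527433195728 grams 7.1780365775943045
[[ 88.    96.   104.   112.   120.   128.   136.   144.   152.   160.
  168.   176.   260.   268.   276.   284.   316.   324.   332.   340.
  348.   356.  ]
 [ 17.3   19.09  18.94  18.98  18.69  18.26  19.07  18.23  20.45  21.24
   21.81  22.43  14.39  16.96  17.16  15.99  17.11  16.8   17.25  16.99
   15.3   14.9 ]]
n 50 42 drop mm 18.038190405052777 median 17.96740290608258 sd 1.885374149612115 tilt 0.005694476759577766 grams 7.592635679437021
```

That leaves about 7 g. I retract the arm and recheck with both pans, fitting the small horizontal arc shift as well.

```bash
python3 -m jog '{"gripper":[1,1,1,1,1,1,1,1],"xyz":[[-2,-15,0],[-2,-40,0],[-2,-80,10],[-2,-120,40],[-2,-160,80],[-2,-200,120],[-2,-240,160],[-2,-280,180]],"twist":[0,0,0,0,0,0,0,0]}'
python3 -m jog '{"gripper":[1,1,1,1,1,1,1,1],"xyz":[[-20,-40,0],[-50,-80,0],[-80,-110,0],[-80,-110,0],[-80,-110,0],[-80,-110,0],[-80,-110,0],[-80,-110,0]],"twist":[0,0,0,0,0,0,0,0]}'
cat > t2.py <<'E'
from h import *
A=np.radians(np.arange(0,360,4));D=np.c_[np.cos(A),np.sin(A),0*A]
def rim(c,k,C):
    g=cv2.cvtColor(k,cv2.COLOR_BGR2HSV)[...,1].astype(np.float32);r=np.linspace(60,90,61);P=[];W=[]
    for d in D:
        p=np.float32([proj(c,C+d*q) for q in r]);v=cv2.remap(g,p[None,:,0],p[None,:,1],cv2.INTER_CUBIC)
        e=np.gradient(cv2.GaussianBlur(v,(0,0),2.5)[0])[4:-4];i=int(np.clip(e.argmax(),1,len(e)-2))
        q=r[4:-4][i]+.25*(e[i-1]-e[i+1])/(e[i-1]-2*e[i]+e[i+1]-1e-9);P.append(proj(c,C+d*q));W.append(e.max()*(1<i<len(e)-2))
    return np.array(P),np.array(W)
for cam in('scene','top'):
    a=cv2.imread(f'pics/{cam}0.png');s=env.camera(cam);b=s['color'][:,:,::-1].copy()
    cv2.imwrite(f'pics/{cam}_end.png',b)
    for n,C in(('right',np.array([671.5,155,182.5])),('left',np.array([422,167,163.5]))):
        (p0,w0),(p1,w1)=rim(s,a,C),rim(s,b,C);t=np.array([proj(s,C+75*d+5*np.cross([0,0,1],d))-proj(s,C+75*d-5*np.cross([0,0,1],d)) for d in D])
        N=np.c_[-t[:,1],t[:,0]]/np.linalg.norm(t,axis=1)[:,None];m=(N*(p1-p0)).sum(1)
        J=np.c_[N@((proj(s,C)-proj(s,C+[0,0,10]))/10),N@((proj(s,C+[10,0,0])-proj(s,C))/10)]
        k=(w0>2)&(w1>2)
        for _ in range(4):
            x=np.linalg.lstsq(J[k],m[k],rcond=None)[0];k=(w0>2)&(w1>2)&(abs(m-J@x)<.6)
        x1=1.4 if n=='right' else -1.4
        j=J[k,0];z=(j*(m[k]-J[k,1]*x1)).sum()/(j*j).sum()
        print(cam,n,k.sum(),'down,dx',x.round(2),'res',(m-J@x)[k].std().round(2),'tilt',(.15-abs(x[0])/125).round(4),'dx fixed:',(.15-abs(z)/125).round(4))
print(env.get_obs()['t'])
E
python3 t2.py
```

```text
t: 14.7
eef_pos: [536.5, -251.7, 219.9]
tool_rot: [[0.999, -0.053, 0.003], [-0.053, -0.999, -0.0], [0.003, 0.0, -1.0]]
force: [1.5, 0.3, -1.6]
opening: 1.002
t: 15.5
eef_pos: [456.9, -360.0, 216.9]
tool_rot: [[0.999, -0.053, 0.0], [-0.053, -0.999, 0.0], [0.0, -0.0, -1.0]]
force: [0.6, 0.5, 0.2]
opening: 1.001
scene right 59 down,dx [17.97  0.1 ] res 0.19 tilt 0.0062 dx fixed: 0.0157
scene left 52 down,dx [-17.85   0.16] res 0.17 tilt 0.0072 dx fixed: 0.014
top right 56 down,dx [15.28  0.  ] res 0.21 tilt 0.0278 dx fixed: -0.0055
top left 74 down,dx [-24.35  -0.93] res 0.18 tilt -0.0448 dx fixed: -0.0645
15.6
```

```bash
python3 - <<'E'
import cv2,numpy as np
a=cv2.imread('pics/scene_end.png');b=cv2.imread('pics/top_end.png')
cv2.imwrite('pics/end.png',np.hstack([cv2.resize(a[130:380,150:480],(528,400)),cv2.resize(b[120:290,215:330],(270,400))]))
E
```

```text
(no output)
```

View pics/end.png

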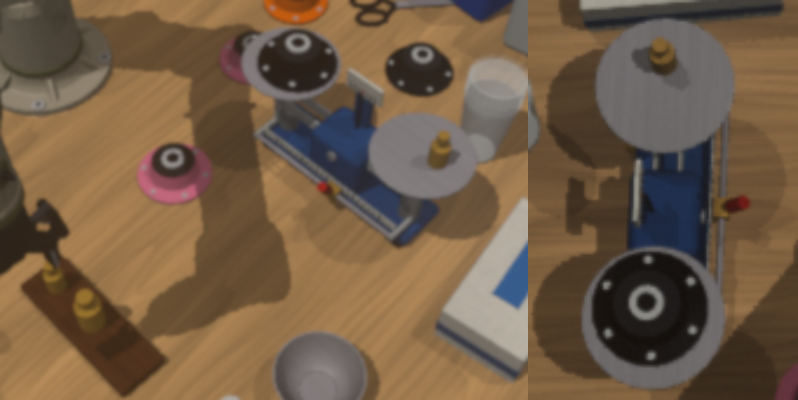

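Standing upright are one 200 g weight on the right pan, crop (440,150), and the 500 g and near 200 g weights on the stand. The flange is on its pan and the knob is mid-bar at crop (325,187). The scene camera gives about +0.0065 rad from both pans, or up to +0.015 if a pan arc shift is assumed. The top view hardly resolves height. Pushing about 8 mm more to the right improves both cases.

```bash
python3 -m jog '{"gripper":[1,1,1,1,1,1,1,1],"xyz":[[20,40,0],[45,80,-20],[65,120,-50],[77,165,-85],[77,210,-125],[77,250,-150],[77,290,-172],[77,320,-173]],"twist":[0,0,0,0,0,0,0,0]}'
python3 -m jog '{"gripper":[1,1,1,1,1,1,1,1],"xyz":[[0,15,0],[0,35,0],[0,50,0],[0,57,0],[0,57,0],[0,57,0],[0,57,0],[0,57,0]],"twist":[0,0,0,0,0,0,0,0]}'
```

```text
t: 16.4
eef_pos: [531.0, -39.3, 41.3]
tool_rot: [[0.998, -0.055, -0.004], [-0.055, -0.998, 0.0], [-0.004, -0.0, -1.0]]
force: [0.5, 0.1, 1.1]
opening: 1.001
t: 17.2
eef_pos: [533.0, 14.8, 44.0]
tool_rot: [[0.998, -0.057, 0.0], [-0.057, -0.998, -0.0], [0.0, 0.0, -1.0]]
force: [-0.0, -0.6, 1.1]
opening: 1.0
```

Next I push to x ≈ 553, 8 mm past the last stop, and back off.

```bash
python3 -m jog '{"gripper":[1,1,1,1,1,1,1,1],"xyz":[[6,1,0],[10,1,0],[13,1,0],[16,1,0],[18,1,0],[20,1,0],[20,1,0],[20,1,0]],"twist":[0,0,0,0,0,0,0,0]}'
python3 -m jog '{"gripper":[1,1,1,1,1,1,1,1],"xyz":[[-10,0,0],[-14,-15,0],[-14,-50,0],[-16,-90,20],[-16,-130,60],[-16,-170,100],[-16,-210,140],[-16,-250,170]],"twist":[0,0,0,0,0,0,0,0]}'
python3 -m jog '{"gripper":[1,1,1,1,1,1,1,1],"xyz":[[-20,-40,0],[-50,-80,0],[-80,-120,0],[-80,-140,0],[-80,-140,0],[-80,-140,0],[-80,-140,0],[-80,-140,0]],"twist":[0,0,0,0,0,0,0,0]}'
python3 t2.py
python3 - <<'E'
from h import *
for f in('scene0','scene_end'):
    h=cv2.cvtColor(cv2.imread(f'pics/{f}.png'),cv2.COLOR_BGR2HSV)
    m=np.zeros(h.shape[:2],np.uint8);m[205:290,305:400]=(((h[...,0]<8)|(h[...,0]>172))&(h[...,1]>120)&(h[...,2]>60))[205:290,305:400]
    p=cv2.connectedComponentsWithStats(m)[3][-1];o,r=ray(env.camera('scene'),*p);print(p,o+r*((83 if f=='scene0' else 78)-o[1])/r[1])
E
```

```text
t: 18.0
eef_pos: [553.0, 16.9, 43.9]
tool_rot: [[0.998, -0.055, 0.0], [-0.055, -0.998, 0.0], [0.0, -0.0, -1.0]]
force: [-0.7, -0.8, -0.2]
opening: 1.0
t: 18.8
eef_pos: [536.4, -218.5, 203.8]
tool_rot: [[0.999, -0.054, 0.001], [-0.054, -0.999, 0.0], [0.001, -0.0, -1.0]]
force: [1.1, 0.6, 0.5]
opening: 1.002
t: 19.6
eef_pos: [457.8, -356.3, 201.7]
tool_rot: [[0.999, -0.052, 0.0], [-0.052, -0.999, 0.001], [0.0, -0.001, -1.0]]
force: [-0.2, -0.2, 0.6]
opening: 1.004
scene right 58 down,dx [18.54  0.03] res 0.17 tilt 0.0017 dx fixed: 0.0115
scene left 55 down,dx [-18.27   0.03] res 0.18 tilt 0.0038 dx fixed: 0.0097
top right 59 down,dx [18.36  0.46] res 0.19 tilt 0.0032 dx fixed: -0.0228
top left 73 down,dx [-24.94  -1.2 ] res 0.2 tilt -0.0495 dx fixed: -0.0576
19.7
[316.41860465 223.09302326] [449.02487771  83.          64.6431031 ]
[353.95454545 248.36363636] [572.08515117  78.          77.53186301]
```

All cases are within tolerance (+0.002 to +0.011). A 4 mm nudge would centre that range, so I do it.

```bash
python3 -m jog '{"gripper":[1,1,1,1,1,1,1,1],"xyz":[[20,40,0],[45,80,-20],[65,120,-50],[80,165,-80],[80,210,-110],[80,250,-135],[80,290,-157],[80,316,-158]],"twist":[0,0,0,0,0,0,0,0]}'
python3 -m jog '{"gripper":[1,1,1,1,1,1,1,1],"xyz":[[0,15,0],[0,35,0],[0,50,0],[0,57,0],[0,57,0],[0,57,0],[0,57,0],[0,57,0]],"twist":[0,0,0,0,0,0,0,0]}'
```

```text
t: 20.6
eef_pos: [534.6, -38.4, 40.7]
tool_rot: [[0.999, -0.052, -0.005], [-0.052, -0.999, 0.001], [-0.005, -0.001, -1.0]]
force: [-0.7, -0.4, -0.4]
opening: 1.002
t: 21.4
eef_pos: [537.0, 13.9, 43.6]
tool_rot: [[0.998, -0.057, 0.0], [-0.057, -0.998, -0.0], [0.0, 0.0, -1.0]]
force: [-0.4, -1.4, -0.4]
opening: 1.0
```

```bash
python3 -m jog '{"gripper":[1,1,1,1,1,1,1,1],"xyz":[[6,2,0],[10,2,0],[14,2,0],[17,2,0],[19,2,0],[20,2,0],[20,2,0],[20,2,0]],"twist":[0,0,0,0,0,0,0,0]}'
python3 -m jog '{"gripper":[1,1,1,1,1,1,1,1],"xyz":[[-10,0,0],[-14,-15,0],[-14,-50,0],[-16,-90,20],[-16,-130,60],[-16,-170,100],[-16,-210,140],[-16,-250,170]],"twist":[0,0,0,0,0,0,0,0]}'
python3 -m jog '{"gripper":[1,1,1,1,1,1,1,1],"xyz":[[-20,-40,0],[-50,-80,0],[-80,-120,0],[-80,-140,0],[-80,-140,0],[-80,-140,0],[-80,-140,0],[-80,-140,0]],"twist":[0,0,0,0,0,0,0,0]}'
python3 -m jog '{"gripper":[1,1,1,1,1,1,1,1],"xyz":[[0,0,0],[0,0,0],[0,0,0],[0,0,0],[0,0,0],[0,0,0],[0,0,0],[0,0,0]],"twist":[0,0,0,0,0,0,0,0]}'
python3 t2.py
python3 - <<'E'
import cv2,numpy as np
a=cv2.imread('pics/scene_end.png');b=cv2.imread('pics/top_end.png')
cv2.imwrite('pics/end2.png',np.hstack([cv2.resize(a[130:380,150:480],(528,400)),cv2.resize(b[120:290,215:330],(270,400))]))
E
```

```text
t: 22.2
eef_pos: [556.9, 17.1, 43.6]
tool_rot: [[0.998, -0.055, 0.0], [-0.055, -0.998, 0.0], [0.0, -0.0, -1.0]]
force: [0.6, -0.1, -0.3]
opening: 0.997
t: 23.0
eef_pos: [540.0, -220.0, 203.5]
tool_rot: [[0.998, -0.055, 0.001], [-0.055, -0.998, -0.0], [0.001, 0.0, -1.0]]
force: [0.1, 0.2, -0.2]
opening: 0.999
t: 23.8
eef_pos: [461.6, -356.5, 201.3]
tool_rot: [[0.999, -0.053, 0.0], [-0.053, -0.999, 0.0], [0.0, -0.001, -1.0]]
force: [-0.2, -0.2, -0.2]
opening: 0.998
t: 24.6
eef_pos: [460.9, -357.8, 201.2]
tool_rot: [[0.998, -0.055, 0.0], [-0.055, -0.998, 0.0], [0.0, -0.0, -1.0]]
force: [0.4, 0.0, 0.3]
opening: 0.999
scene right 57 down,dx [18.88  0.12] res 0.17 tilt -0.001 dx fixed: 0.0078
scene left 56 down,dx [-18.87   0.26] res 0.22 tilt -0.001 dx fixed: 0.006
top right 57 down,dx [17.95  0.17] res 0.18 tilt 0.0064 dx fixed: -0.0251
top left 74 down,dx [-25.38  -1.17] res 0.2 tilt -0.053 dx fixed: -0.0624
24.7
```

View pics/end2.png

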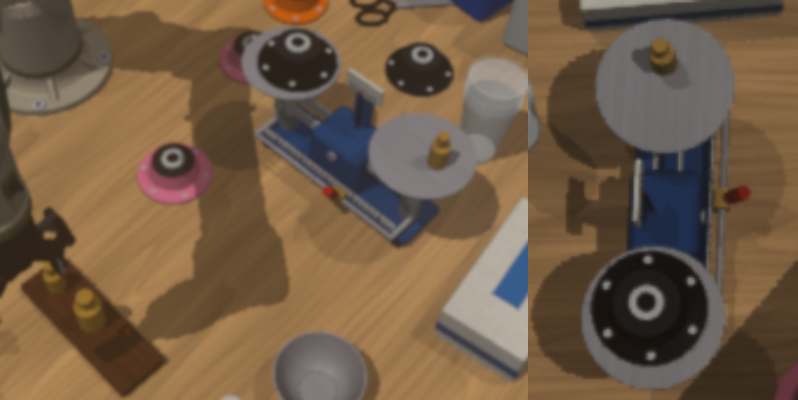

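The beam reads level to within 0.001 rad from both pans in the scene view. The flange is on its pan, the weights are upright, and the gripper is 180 mm up and clear. I hand the job in.

```bash
python3 -c "
from cell import env
print(env.close_job())"
```

```text
the job is handed in; nothing more can be done
None
```

I set one 200 g weight on the right pan, which lifted the flange's pan off its stop. Then I pushed the poise about 125 mm to the right with the side of an open finger, withdrew the arm, and handed the job in at about 25 s. By this reading the flange weighs roughly 330 g.

**Last checks that passed:**
- **Beam:** the scene camera gave −0.001 rad from each pan, against the ±0.015 limit. If the pans swing slightly sideways as the beam moves, the reading would be +0.006 to +0.008, still within tolerance.
- **Objects:** the flange lay on its pan. One 200 g weight stood upright on the right pan, and the 500 g and the other 200 g weight stood upright on the stand. The gripper was open and clear, and no bystander I could see had moved.

**Checks that disagreed:**
- **Top camera:** its tilt values were +0.006 from the right pan and −0.053 from the left. With the sideways swing assumed they were −0.025 and −0.062. Looking almost straight down it hardly resolves height, and the left pan was partly in the arm's shadow, so I set these aside.
- **Balance yaw:** I measured about 1.52 rad, not the 0.6 to 0.9 stated. The 250 mm distance between the pans and the poise's starting position agreed with my measurement, so I used it.

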